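# Set a brass bar against the work stop and clamp it with the cam lever

### The arm

A 6-joint arm with a two-finger parallel gripper is mounted at the origin on a cart in front of the work surface, level with it; the furniture and walls round the work are solid. World frame = base frame: x ahead of the robot, y to its left, z up, the work surface at z = 0. Lengths are in mm, angles in rad, forces in N, time in s.
With the tool pointing down it reaches from about 275 to 1000 mm from the base axis. Payload 8.4 kg.
Tool frame: the origin (TCP) lies midway between the tips of the shut fingers; the grasp point (between the pads) lies 19 mm behind it; z points along the fingers, y is the line along which they close (so a half turn about z gives the same grasp; the last joint's range is limited). The gripper opens to 85 mm and grips with 20 to 120 N. Pads are 22 mm wide; open, the fingers measure 114 mm over their backs; the gripper's body (76 mm by 85 mm) begins 54 mm behind the grasp point. The pads swing forward as they close: fully open they stand 13 mm farther back than shut.
Start: joints at [1.241, 0.353, 1.633, -0, 1.155, -0.002], TCP at [201.224, 591.724, 231.281] pointing down, gripper open.
Joint ranges: [-2.63, 2.63], [-0.92, 2.1], [0.06, 2.66], [-1.3, 4.44], [0, 2.69], [-3.02, 3.02]. Speed limits (rad/s): [2.22, 2.22, 2.79, 3.14, 3.14, 3.14].

### API

Orientations are given as [roll, pitch, yaw] about the fixed x, y, z axes, in that order (R = Rz(yaw) Ry(pitch) Rx(roll)).
In Python, from rig import telemetry, optics, r gives the robot as it stands.
- The arm moves only by the tool play_rows, never from a script. Its arguments are lists of equal length, an entry for each row: "dp": the shift along the tool's x, y, z in units of 40 mm (1.0 is 40 mm), a list of three; "rot": the turn, a rotation vector about the tool's x, y, z in units of 6 degrees (1.0 is 6 degrees), a list of three. In form: {"dp": [[tx, ty, tz], ...], "rot": [[ax, ay, az], ...]}. A call has 1 to 5 rows; each row is the pose to reach, as a shift and turn from the pose commanded when the call began, along the tool's axes at that moment; what a row does not reach only later rows make up. A row lasts 1/12 s, in which the tool goes at most 41.7 mm and 7.16 degrees, less where a joint would pass 70% of its speed; a pose out of reach is approached as far as the arm can. A call with a gripper value outside its range is refused whole. "fingers" is the opening, from 0 (shut) to 1 (fully open), set as the call begins (left out, the last holds). The fingers move at their own pace and stop on an object; "grip_force" is the grip in N (left out, the last holds). Time passes only in rows, so rows that repeat a pose let the fingers close. It gives the time, the measured TCP pose, the force, the opening and the grip force at its end, in the units of the state.
- telemetry.sense(): the state, without advancing time (a new reading comes with each control period).
- optics.grab_frame(name): name is "scene" or "top"; returns a dict with "color" (384x512x3 uint8, red, green, blue), "mtx" (3x3 intrinsics, pixels), "R" (3x3) and "t" (3): a world point X has camera coordinates R X + t. Camera axes: x right, y down, z forward; pixel columns grow to the right and rows downward; lengths in mm; the calibration is good to about 2 mm. A picture is of the moment at which its call begins. There is no depth.
- r.sign_off(): hands the job in; it is judged then, once.
The state is a dict: "clock": time; "qpos": joint angles; "qvel": joint speeds; "joint_efforts": joint torques, N m; "eef_pos": TCP position; "tcp_rot": TCP orientation; "contact_force": force on the tool from outside, world axes, zero at the start; "wrist_torque": the same for the moment, N m; "opening": opening from 0.0 (shut) to 1.0 (fully open); "grasp_force": force on a finger pad.
Only numpy, scipy, OpenCV 4.12 (cv2) and the standard library are available. Lean on these libraries where they do the work, as an engineer would, in place of code of your own. Each camera call takes 0.05 s, during which the arm holds its last target. There are 200 camera calls.

### The job

Make the brass bar ready for filing in the cam vise: with a fingertip push the bar along between the open jaws until its far end rests against the aluminium work stop, then push the arm of the red-knobbed cam lever all the way round until it meets its stop, so that the jaws clamp the bar and stay clamped when you let go. Only push: do not pick the bar up or tip it, and leave the file, the small cup and the bangle where they lie.

Things in the scene. Friction and masses are not known exactly. Their poses are not given: they have to be found in the camera images.
- vise: Blue cam vise, fixed to the bench. Origin: bench top under the middle of its jaws; x along the jaws towards the work stop, y to the lever's side. Foot x -70 to 65, y -53 to 97 mm, 12 mm high. Bed x -50 to 44 mm, top z = 24 mm. Fixed jaw at -y: gripping face y = -11 mm, x -40 to 40 mm, top z = 45 mm. Highest point: pivot screw, z = 57 mm; lever stop pin (8 mm) at x = -30, y = 39, top z = 48 mm.
- jaw: Moving jaw on the +y side of the gap: blue block, steel plate on a springy rubber backing (7 N per mm); x -38 to 38 mm, top z = 46 mm. Origin: the vise's, shifted by its travel; gripping face at its own y = 11 mm. The cam drives it 0 to 10.2 mm towards the vise's -y. Fully open the gap is 22 mm; it meets the 15 mm bar at a lever value of about 1.08.
- lever (a joint): Angle of the cam lever on its upright pivot, rad; grows anticlockwise seen from above as it closes, to 1.571 at its stop. The arm points 1.571 + value from the vise's +x (0: open, towards +y; 1.571: along the jaws, towards -x). Starts at 0 to 0.35 and stays where it is left; 3 to 7 N on the arm turn it. From about 1.08 on it presses the jaw on the bar.
- handle: Arm of the cam lever with its red ball knob. Origin on the pivot axis at z = 24 mm; its x axis points along the arm, its z up. Dark steel arm 12 mm wide, z 38 to 48 mm above the bench, 10 to 86 mm from the pivot axis; ball knob of 27 mm diameter, centred 102 mm from the pivot axis.
- pivot (a point): The lever's pivot axis, at the arm's mid-height (z = 43 mm); in the vise's frame x = 10, y = 51 mm.
- push_point (a point): Point in the middle of the lever's arm, 75 mm from the pivot axis and z = 43 mm: a good place to push, on the side that faces away from the closing direction.
- stop_face (a point): Point on the near face of the aluminium work stop plate (vise frame x = 40, y = 0, z = 35 mm). The plate stands across the far end of the jaws, y -32 to 14 mm, top z = 48 mm, 8 mm thick.
- bar: Loose brass bar 90 x 15 x 22 mm (x, y, z), about 0.23 kg, resting on the bed between the jaws, its near end sticking out of them. Origin: centre of its underside; x along it, towards the work stop. It starts 10 to 26 mm short of the stop.
- bar_mid (a point): Centre of the brass bar (z = 35 mm while it rests on the bed).
- bar_near (a point): Centre of the bar's near end face, the one to push, 45 mm from its centre.
- bar_far (a point): Centre of the bar's far end face, the one that shall rest against the work stop.
- flat_file: Bystander: loose hand file with a wooden handle, 265 mm long, 25 mm wide and high, lying along the -y side of the vise. Origin: centre of its underside; long along its own y. Not to be moved.
- paste_cup: Bystander: small white cup, 33 mm wide, 30 mm high, loose, beyond the lever. Origin: centre of its underside. Not to be moved.
- bangle0: Bystander: silver bangle, 70 mm across, 8 mm thick, lying loose on the lever's side of the vise. Origin: centre of its underside. Not to be moved.
Not all that is in view belongs to the job. There is more than one size of the bar; the one meant has the size given above.

How it is judged:
By the outcome, as a careful person would: the job done as asked, in the order asked, and still so for the second after the job is handed in, with the robot touching nothing.
It also fails if it takes over 45 s, if anything falls off the work surface, if the arm or the gripper's body presses on something with over 40 N, if the wrist force passes 120 N, or if a joint passes its speed limit or range.

## Working session

There is one attempt and no reset: what is moved stays moved. The work goes in short steps, Python scripts to look and compute and a tool call to move; the robot and the scene stay as the last step left them, time stands still between calls to the robot, and variables do not carry over. Pictures are saved under pics/ and viewed, at most 10 in all, crops included, and the job is handed in when it is done.

Besides the shell and the picture viewer there is one more tool, called after ">>>" as name(argument=value, ...), one argument or row to a line, values as JSON. play_rows: Moves the arm, as the interface text tells. Its arguments: {"type":"object","properties":{"dp":{"type":"array"},"rot":{"type":"array"},"fingers":{"type":"number"},"grip_force":{"type":"number"}},"required":["dp","rot"]}

```bash
mkdir -p pics
python3 - <<'E'
from rig import telemetry, optics, r
import cv2,numpy as np
for n in("scene","top"):
    f=optics.grab_frame(n); cv2.imwrite(f"pics/{n}0.png",f["color"][:,:,::-1]); np.savez(f"pics/{n}0.npz",**f)
    print(n,f["mtx"].round(1).tolist(),(-f["R"].T@f["t"]).round(0))
s=telemetry.sense();print(s["eef_pos"],s["tcp_rot"],s["clock"])
E
```

```text
scene [[421.2, 0.0, 260.1], [0.0, 421.2, 188.3], [0.0, 0.0, 1.0]] [ 166. -271.  716.]
top [[378.9, 0.0, 257.4], [0.0, 378.9, 190.2], [0.0, 0.0, 1.0]] [488. 217. 902.]
[201.06678427 591.33296193 230.62355929] [-3.14034499e+00 -2.43216200e-05  2.81380497e+00] 0.1
```

View pics/scene0.png

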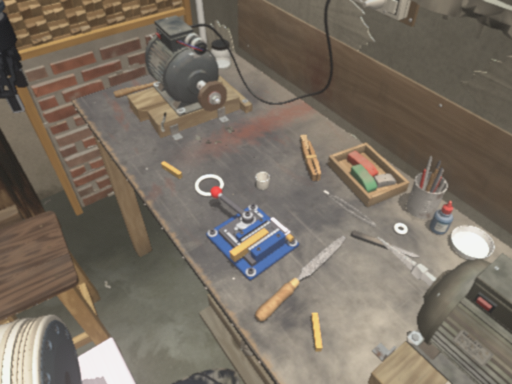

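View pics/top0.png

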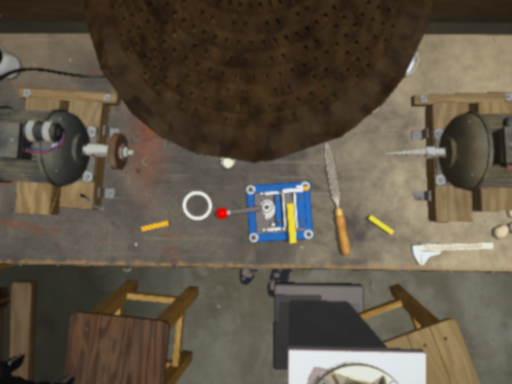

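Top view: three brass bars can be confused, at (292,222) in the vise, (155,226) and (380,225) loose on the bench. The one meant is in the blue vise at (292,222). The red knob is at (222,213), the bangle at (198,206) and the cup at (228,162). I'll check this in one close crop and measure.

```bash
cat > h.py <<'E'
import numpy as np,cv2
def ray(f,uv,z):
    R,t,K=f["R"],f["t"],f["mtx"]; c=-R.T@t
    d=R.T@np.linalg.solve(K,np.array([uv[0],uv[1],1.])); return c+d*(z-c[2])/d[2]
def proj(f,X):
    p=f["mtx"]@(f["R"]@np.asarray(X,float)+f["t"]); return p[:2]/p[2]
def blobs(f,lo,hi,box,amin=15):
    m=cv2.inRange(cv2.cvtColor(f["color"],cv2.COLOR_RGB2HSV),lo,hi)
    k=np.zeros_like(m);u0,v0,u1,v1=box;k[v0:v1,u0:u1]=m[v0:v1,u0:u1]
    cs,_=cv2.findContours(k,cv2.RETR_EXTERNAL,cv2.CHAIN_APPROX_NONE)
    return k,sorted([c for c in cs if cv2.contourArea(c)>=amin],key=cv2.contourArea,reverse=True)
E
python3 - <<'E'
from h import *
T=dict(np.load("pics/top0.npz"));S=dict(np.load("pics/scene0.npz"))
a=cv2.resize(T["color"][170:255,180:345],None,fx=4.5,fy=4.5,interpolation=cv2.INTER_CUBIC)[:,:,::-1]
b=cv2.resize(S["color"][160:285,190:320],None,fx=3,fy=3,interpolation=cv2.INTER_CUBIC)[:,:,::-1]
cv2.imwrite("pics/cropT.png",a);cv2.imwrite("pics/cropS.png",b)
for n,f,box in(("T",T,(180,150,345,255)),("S",S,(190,160,320,285))):
  for nm,lo,hi,z in(("red",(0,160,110),(6,255,255),43),("red2",(174,160,110),(180,255,255),43),("blue",(100,110,60),(125,255,255),12),("yel",(18,110,110),(32,255,255),46)):
    k,cs=blobs(f,lo,hi,box)
    for c in cs[:3]:
      rc=cv2.minAreaRect(c);print(n,nm,cv2.contourArea(c),np.round(rc[0],1),np.round(rc[1],1),round(rc[2],1),[ray(f,p,z)[:2].round(0).tolist() for p in cv2.boxPoints(rc)],ray(f,rc[0],z).round(0))
E
```

```text
T red 87.0 [221. 213.] [10. 10.] 90.0 [[478.0, 330.0], [479.0, 307.0], [456.0, 307.0], [456.0, 330.0]] [467. 319.  43.]
T blue 434.0 [304.  210.4] [38.2 13.5] 85.9 [[518.0, 147.0], [521.0, 116.0], [432.0, 108.0], [429.0, 140.0]] [475. 128.  12.]
T blue 236.0 [277.4 186.4] [ 7.6 45.7] 84.6 [[534.0, 245.0], [545.0, 138.0], [527.0, 136.0], [516.0, 243.0]] [531. 190.  12.]
T blue 207.5 [272.5 236.5] [ 8.2 29.3] 87.1 [[421.0, 236.0], [425.0, 167.0], [406.0, 166.0], [401.0, 234.0]] [413. 201.  12.]
T yel 248.0 [290.9 223. ] [40.6  7.3] 84.8 [[491.0, 173.0], [493.0, 157.0], [403.0, 148.0], [401.0, 164.0]] [447. 160.  46.]
T yel 45.0 [338.5 212. ] [7. 8.] 0.0 [[464.0, 62.0], [482.0, 62.0], [482.0, 46.0], [464.0, 46.0]] [473.  54.  46.]
S red 48.5 [215. 191.] [7.1 8.5] 45.0 [[458.0, 324.0], [479.0, 332.0], [480.0, 312.0], [459.0, 304.0]] [469. 318.  43.]
S blue 344.5 [272.4 257. ] [ 9.7 45. ] 54.0 [[431.0, 125.0], [531.0, 134.0], [528.0, 111.0], [430.0, 103.0]] [479. 118.  12.]
S blue 241.0 [267.6 243.4] [ 8.5 36. ] 55.3 [[452.0, 158.0], [535.0, 165.0], [531.0, 144.0], [450.0, 138.0]] [491. 151.  12.]
S blue 179.0 [222.  244.5] [26.2  9.2] 45.0 [[400.0, 233.0], [421.0, 240.0], [426.0, 177.0], [406.0, 171.0]] [413. 205.  12.]
S yel 260.5 [249.6 243.6] [10.5 43. ] 56.3 [[403.0, 160.0], [495.0, 167.0], [491.0, 142.0], [401.0, 136.0]] [446. 151.  46.]
S yel 17.5 [289.5 237.2] [5.4 4.4] 18.4 [[513.0, 119.0], [522.0, 126.0], [527.0, 116.0], [519.0, 110.0]] [520. 118.  46.]
```

View pics/cropT.png

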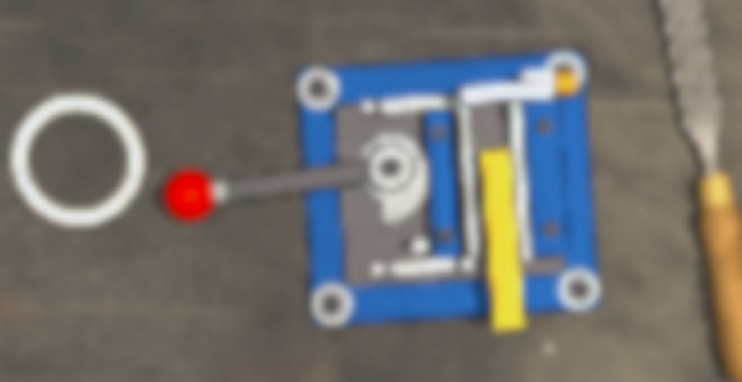

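View pics/cropS.png

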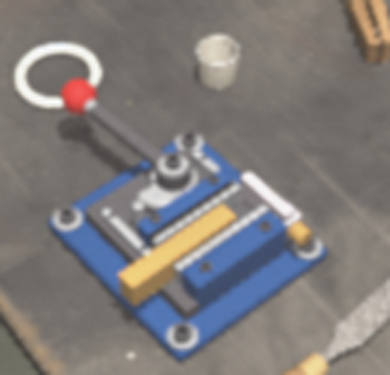

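The crops confirm the choice: the full-length brass bar is between the jaws of the blue vise, with its far end about 20 mm short of the stop. The lever arm points left to the red knob, which lies close to the bangle. Next is the vise pose from the foot outline.

Run:
```python
from h import *
T=dict(np.load("pics/top0.npz"));S=dict(np.load("pics/scene0.npz"))
for n,f,box in(("T",T,(230,150,345,255)),("S",S,(190,160,320,285))):
  k,cs=blobs(f,(100,110,60),(125,255,255),box)
  P=np.vstack(cs)[:,0].astype(float)
  W=np.array([ray(f,p,12)[:2] for p in P],np.float32)
  rc=cv2.minAreaRect(W);b=cv2.boxPoints(rc);print(n,rc,b.round(1).tolist())
  if n=="T":
    a=np.deg2rad(rc[2]); a=(a+np.pi/4)%(np.pi/2)-np.pi/4
    R=np.array([[np.cos(a),-np.sin(a)],[np.sin(a),np.cos(a)]])
    o=np.array(rc[0])-R@[-2.5,22]; print("yaw",a,"origin",o)
    V=lambda p:(R@np.array(p)+o).round(1)
    piv=V([10,51]);kn=ray(T,(221,213),43)[:2];d=R.T@(kn-piv)
    print("pivot",piv,"knob",kn,np.hypot(*d),"lever",np.arctan2(d[1],d[0])-np.pi/2)
    k,cs=blobs(T,(18,110,110),(32,255,255),(230,150,320,255))
    Wb=np.array([ray(T,p,46)[:2] for p in cs[0][:,0]]);Q=(Wb-o)@R
    print("bar in vise x",Q[:,0].min(),Q[:,0].max(),"y",Q[:,1].min(),Q[:,1].max(), "near world",V([Q[:,0].min(),0]))
    print("stop",V([40,0]))
    for z,uv in ((8,(198,206)),(30,(228,162))): print(ray(T,uv,z))
  else:
    print("proj origin/pivot/stop in S")
    for X in ([*V([10,51]),57],[*V([40,0]),48],[*V([0,0]),24]): print(proj(S,X).round(0))
```

```text
T ((471.8387756347656, 186.1212158203125), (134.58827209472656, 148.49722290039062), 4.5411882400512695) [[398.8999938964844, 254.8000030517578], [410.6000061035156, 106.80000305175781], [544.7999877929688, 117.4000015258789], [533.0, 265.5]]
yaw 0.0792586867417413 origin [476.07279337 164.38822031]
pivot [482. 216.] knob [467.16941542 318.58552224] 103.65199280836792 lever 0.06431461244993164
bar in vise x -74.63166389028441 16.085031168459167 y -10.603652235087866 6.835804502516352 near world [401.7 158.5]
stop [515.9 167.6]
[482.10093563 377.52977931   8.        ]
[584.89459553 305.86616447  30.        ]
S ((471.2857666015625, 181.2266845703125), (132.5213623046875, 148.57969665527344), 4.453219413757324) [[399.5, 250.10000610351562], [411.0, 102.0], [543.0999755859375, 112.30000305175781], [531.5999755859375, 260.3999938964844]]
proj origin/pivot/stop in S
[246. 212.]
[273. 222.]
[258. 239.]
```

>>> play_rows(
  dp=[
    [-0.54,-0.66,0],
    [-1.08,-1.32,0],
    [-1.62,-1.98,0],
    [-2.16,-2.64,0],
    [-2.7,-3.3,0],
  ],
  rot=[
    [0,0,1],
    [0,0,2],
    [0,0,3],
    [0,0,4],
    [0,0,5],
  ],
  fingers=0,
  grip_force=60,
)

```text
clock: 0.52
eef_pos: [261.0, 430.3, 230.9]
tcp_rot: [-3.141, 0.0, 2.285]
contact_force: [0.1, 0.9, 0.8]
opening: 0.297
grasp_force: 0.0
```

```bash
cat > go.py <<'E'
import sys,numpy as np
from rig import telemetry
from scipy.spatial.transform import Rotation as Ro
# usage: go.py vx vy z vyaw   (target in the vise frame)
a=0.080;o=np.array([476.1,164.4]);c,s=np.cos(a),np.sin(a);R=np.array([[c,-s],[s,c]])
st=telemetry.sense();p=np.array(st["eef_pos"]);Q=Ro.from_euler("xyz",st["tcp_rot"])
print("t",round(st["clock"],2),"vise pos",(R.T@(p[:2]-o)).round(1),p[2].round(1),"yaw_v",round(st["tcp_rot"][2]-a,3),"F",np.round(st["contact_force"],1))
v=list(map(float,sys.argv[1:]))
for i in range(0,len(v),4):
    w=np.r_[R@v[i:i+2]+o,v[i+2]]; T=Ro.from_euler("xyz",[np.pi,0,v[i+3]+a])
    print(v[i:i+4],"dp",(Q.inv().apply(w-p)/40).round(2),"rot",np.rad2deg((Q.inv()*T).as_rotvec()/6).round(2))
E
python3 go.py -112 -2 200 1.571 -112 -2 32 1.571
```

```text
t 0.52 vise pos [-193.1  282.2] 230.9 yaw_v 2.205 F [0.1 0.9 0.8]
[-112.0, -2.0, 200.0, 1.571] dp [-6.92 -2.58  0.78] rot [-0.01  0.    6.06]
[-112.0, -2.0, 32.0, 1.571] dp [-6.92 -2.58  4.98] rot [-0.01  0.    6.06]
```

>>> play_rows(
  dp=[
    [-0.85,-0.32,0.1],
    [-1.7,-0.64,0.2],
    [-2.55,-0.96,0.3],
    [-3.4,-1.28,0.4],
    [-4.25,-1.6,0.5],
  ],
  rot=[
    [0,0,1],
    [0,0,2],
    [0,0,3],
    [0,0,4],
    [0,0,5],
  ],
)

```text
clock: 0.93
eef_pos: [324.9, 260.2, 211.0]
tcp_rot: [-3.142, 0.0, 1.762]
contact_force: [0.7, 0.5, -1.0]
opening: 0.0
grasp_force: 0.0
```

```bash
python3 go.py -112 -2 150 1.571 -112 -2 32 1.571
```

```text
t 0.93 vise pos [-143.1  107.6] 211.0 yaw_v 1.682 F [ 0.7  0.5 -1. ]
[-112.0, -2.0, 150.0, 1.571] dp [-2.81  0.47  1.53] rot [-0.    0.    1.06]
[-112.0, -2.0, 32.0, 1.571] dp [-2.81  0.47  4.48] rot [-0.    0.    1.06]
```

>>> play_rows(
  dp=[
    [-0.7,0.12,0.4],
    [-1.4,0.24,0.8],
    [-2.1,0.36,1.2],
    [-2.8,0.47,1.6],
    [-2.81,0.47,2.4],
  ],
  rot=[
    [0,0,0.3],
    [0,0,0.6],
    [0,0,0.9],
    [0,0,1.06],
    [0,0,1.06],
  ],
)

```text
clock: 1.35
eef_pos: [367.7, 152.8, 116.3]
tcp_rot: [3.137, -0.0, 1.652]
contact_force: [1.2, 1.1, 0.4]
opening: -0.002
grasp_force: 0.0
```

```bash
python3 go.py -112 -2 32 1.571
```

```text
t 1.35 vise pos [-108.9   -2.9] 116.3 yaw_v 1.572 F [1.2 1.1 0.4]
[-112.0, -2.0, 32.0, 1.571] dp [ 0.02 -0.09  2.11] rot [ 0.04 -0.    0.01]
```

>>> play_rows(
  dp=[
    [0,-0.05,0.7],
    [0,-0.05,1.4],
    [0,-0.05,2.0],
    [0,-0.05,2.1],
    [0,-0.05,2.1],
  ],
  rot=[
    [0,0,0],
    [0,0,0],
    [0,0,0],
    [0,0,0],
    [0,0,0],
  ],
)

```text
clock: 1.77
eef_pos: [361.9, 154.6, 30.2]
tcp_rot: [-3.138, 0.001, 1.655]
contact_force: [0.1, 0.1, -0.6]
opening: -0.001
grasp_force: 0.0
```

```bash
python3 go.py -90 -2 32 1.571
python3 - <<'E'
from rig import optics
import cv2,numpy as np
f=optics.grab_frame("scene");g=optics.grab_frame("top")
a=cv2.resize(f["color"][170:300,170:320],None,fx=3,fy=3,interpolation=2);b=cv2.resize(g["color"][170:300,230:340],None,fx=3,fy=3,interpolation=2)
cv2.imwrite("pics/c1.png",np.hstack([a,b])[:,:,::-1])
E
```

```text
t 1.77 vise pos [-114.6   -0.6] 30.2 yaw_v 1.575 F [ 0.1  0.1 -0.6]
[-90.0, -2.0, 32.0, 1.571] dp [-0.04  0.61 -0.05] rot [-0.03  0.01  0.04]
```

View pics/c1.png

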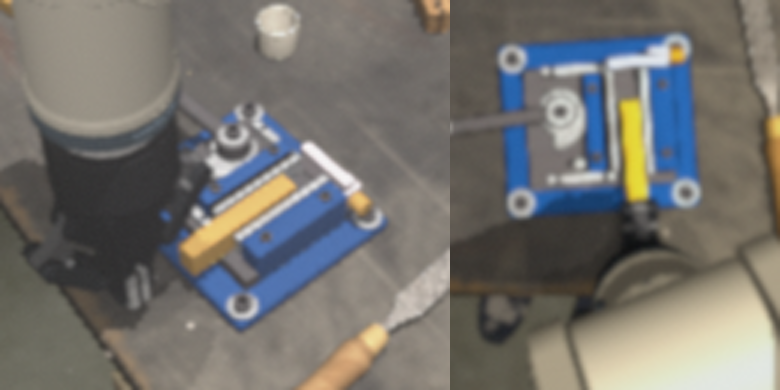

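The fingertip is in line with the bar's near end: top crop finger at (640,215), bar end at (637,200). Now I'll push gently.

>>> play_rows(
  dp=[
    [0,0.25,-0.05],
    [0,0.5,-0.05],
    [0,0.7,-0.05],
    [0,0.8,-0.05],
    [0,0.9,-0.05],
  ],
  rot=[
    [0,0,0],
    [0,0,0],
    [0,0,0],
    [0,0,0],
    [0,0,0],
  ],
)

```text
clock: 2.28
eef_pos: [399.6, 158.2, 33.7]
tcp_rot: [-3.141, -0.0, 1.655]
contact_force: [-4.1, -0.6, 2.8]
opening: -0.0
grasp_force: 1.8
```

>>> play_rows(
  dp=[
    [0,0.06,0],
    [0,0.12,0],
    [0,0.18,0],
    [0,0.24,0],
    [0,0.24,0],
  ],
  rot=[
    [0,0,0],
    [0,0,0],
    [0,0,0],
    [0,0,0],
    [0,0,0],
  ],
)

```text
clock: 2.7
eef_pos: [409.2, 159.1, 33.3]
tcp_rot: [3.141, -0.0, 1.656]
contact_force: [-1.6, 0.2, 0.1]
opening: -0.002
grasp_force: 0.7
```

```bash
cat > bar.py <<'E'
from h import *
from rig import optics
f=optics.grab_frame("top");a=.08;o=np.array([476.1,164.4]);R=np.array([[np.cos(a),-np.sin(a)],[np.sin(a),np.cos(a)]])
k,cs=blobs(f,(18,110,110),(32,255,255),(270,190,302,255))
Q=(np.array([ray(f,p,46)[:2] for p in cs[0][:,0]])-o)@R
print("bar x",Q[:,0].min().round(1),Q[:,0].max().round(1),"y",Q[:,1].min().round(1),Q[:,1].max().round(1))
E
python3 bar.py; python3 go.py -64 -1 31 1.571
```

```text
bar x -9.4 36.2 y -9.8 5.4
t 2.75 vise pos [-67.2   0.1] 33.3 yaw_v 1.576 F [ 0.1  0.2 -0.1]
[-64.0, -1.0, 31.0, 1.571] dp [-0.03  0.08  0.06] rot [ 0.01 -0.    0.04]
```

>>> play_rows(
  dp=[
    [0,0.04,0],
    [0,0.08,0],
    [0,0.1,0],
    [0,0.1,0],
  ],
  rot=[
    [0,0,0],
    [0,0,0],
    [0,0,0],
    [0,0,0],
  ],
)

```text
clock: 3.08
eef_pos: [413.0, 159.5, 33.3]
tcp_rot: [3.141, -0.0, 1.656]
contact_force: [-1.1, -0.5, -0.7]
opening: -0.001
grasp_force: 0.4
```

>>> play_rows(
  dp=[
    [0,0.04,0],
    [0,0.06,0],
    [0,0.06,0],
  ],
  rot=[
    [0,0,0],
    [0,0,0],
    [0,0,0],
  ],
)

```text
clock: 3.33
eef_pos: [413.9, 159.4, 33.1]
tcp_rot: [-3.139, 0.0, 1.655]
contact_force: [-6.2, -0.1, 4.6]
opening: 0.0
grasp_force: 3.0
```

>>> play_rows(
  dp=[
    [0,0.03,0],
    [0,0.04,0],
    [0,0.04,0],
    [0,0.04,0],
  ],
  rot=[
    [0,0,0],
    [0,0,0],
    [0,0,0],
    [0,0,0],
  ],
)

```text
clock: 3.67
eef_pos: [414.1, 159.3, 33.0]
tcp_rot: [-3.137, 0.001, 1.655]
contact_force: [-11.1, 2.1, 8.4]
opening: -0.002
grasp_force: 5.3
```

```bash
python3 bar.py; python3 go.py -95 0 33 1.571
```

```text
bar x -2.8 38.6 y -9.8 5.4
t 3.72 vise pos [-62.3  -0.2] 33.0 yaw_v 1.575 F [-10.9   1.8   8.1]
[-95.0, 0.0, 33.0, 1.571] dp [ 0.01 -0.82  0.  ] rot [-0.05  0.01  0.04]
```

Force rose to 11 N with no further motion and the bar's far end measures about 39, so the bar is against the stop. Now I'll back off, rise and cross to the lever.

>>> play_rows(
  dp=[
    [0,-0.3,0],
    [0,-0.7,0],
    [0,-0.8,-0.7],
    [0,-0.8,-1.5],
    [0,-0.6,-2],
  ],
  rot=[
    [0,0,0],
    [0,0,0],
    [0,0,0],
    [0,0,0],
    [0,0,0],
  ],
)

```text
clock: 4.13
eef_pos: [391.5, 157.5, 115.0]
tcp_rot: [3.142, 0.0, 1.656]
contact_force: [1.1, 0.6, 0.1]
opening: 0.002
grasp_force: 0.0
```

```bash
python3 bar.py; python3 go.py 46 122 110 1.571 46 122 40 1.571
```

```text
bar x -34.2 38.6 y -9.9 5.7
t 4.18 vise pos [-80.   1.] 118.2 yaw_v 1.576 F [4.2 2.  3.2]
[46.0, 122.0, 110.0, 1.571] dp [3.01 3.17 0.24] rot [ 0.07 -0.02  0.05]
[46.0, 122.0, 40.0, 1.571] dp [3.01 3.15 1.99] rot [ 0.07 -0.02  0.05]
```

>>> play_rows(
  dp=[
    [0.65,0.65,0],
    [1.3,1.3,0],
    [1.95,1.95,0],
    [2.6,2.6,0],
    [3.0,3.15,0.2],
  ],
  rot=[
    [0,0,0],
    [0,0,0],
    [0,0,0],
    [0,0,0],
    [0,0,0],
  ],
)

```text
clock: 4.6
eef_pos: [510.8, 291.2, 106.5]
tcp_rot: [3.137, -0.002, 1.656]
contact_force: [0.8, 0.8, 1.3]
opening: -0.001
grasp_force: 0.0
```

```bash
python3 go.py 46 122 40 1.571
```

```text
t 4.6 vise pos [ 44.7 123.6] 106.5 yaw_v 1.576 F [0.8 0.8 1.3]
[46.0, 122.0, 40.0, 1.571] dp [-0.04  0.02  1.66] rot [ 0.04 -0.02  0.05]
```

>>> play_rows(
  dp=[
    [0,0,0.6],
    [0,0,1.2],
    [0,0,1.65],
    [0,0,1.65],
  ],
  rot=[
    [0,0,0],
    [0,0,0],
    [0,0,0],
    [0,0,0],
  ],
)

```text
clock: 4.93
eef_pos: [505.9, 286.8, 35.6]
tcp_rot: [-3.137, 0.002, 1.656]
contact_force: [-1.3, -0.6, -1.1]
opening: 0.0
grasp_force: 0.0
```

```bash
cat > lev.py <<'E'
import numpy as np,subprocess,sys
# finger targets for lever values: contact r, offset d from the arm's axis on the +x side
args=[]
for v in map(float,sys.argv[1:]):
    th=np.pi/2+v; r,d=70,19.5
    args+= [10+r*np.cos(th)+d*np.sin(th), 51+r*np.sin(th)-d*np.cos(th), 39, 1.571+v]
print(subprocess.run(["python3","go.py",*[f"{x:.3f}" for x in args]],capture_output=True,text=True).stdout)
E
python3 lev.py 0.06 .16 .26 .36 .46 .56
```

```text
t 4.93 vise pos [ 39.5 119.7] 35.6 yaw_v 1.576 F [-1.3 -0.6 -1.1]
[25.267, 122.043, 39.0, 1.631] dp [ 0.06 -0.36 -0.08] rot [-0.04  0.02 -0.53]
[18.099, 123.213, 39.0, 1.731] dp [ 0.09 -0.53 -0.08] rot [-0.04  0.02 -1.48]
[10.849, 123.66, 39.0, 1.831] dp [ 0.1  -0.72 -0.08] rot [-0.05  0.02 -2.44]
[3.591, 123.382, 39.0, 1.931] dp [ 0.1  -0.9  -0.08] rot [-0.05  0.01 -3.39]
[-3.603, 122.381, 39.0, 2.031] dp [ 0.07 -1.08 -0.08] rot [-0.05  0.01 -4.35]
[-10.662, 120.666, 39.0, 2.131] dp [ 0.03 -1.25 -0.08] rot [-0.05  0.01 -5.3 ]
```

Run:
```python
from rig import optics
import cv2,numpy as np
f=optics.grab_frame("scene");a=cv2.resize(f["color"][140:300,170:320],None,fx=3,fy=3,interpolation=2)
cv2.imwrite("pics/c2.png",a[:,:,::-1])
```

```text
(no output)
```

View pics/c2.png

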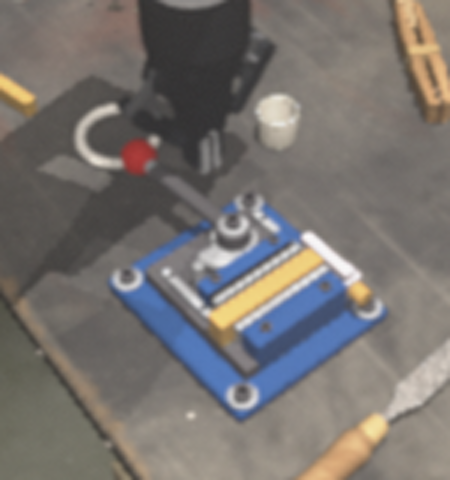

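The bar touches the stop plate at (320,255), and the fingertip at (208,155) stands on the far (+x) side of the arm, clear of the cup at (278,120) and the bangle. Now I'll sweep the lever.

>>> play_rows(
  dp=[
    [0.05,-0.36,-0.08],
    [0.09,-0.54,-0.08],
    [0.1,-0.72,-0.08],
    [0.1,-0.9,-0.08],
    [0.07,-1.08,-0.08],
  ],
  rot=[
    [0,0,-0.5],
    [0,0,-1.5],
    [0,0,-2.4],
    [0,0,-3.4],
    [0,0,-4.3],
  ],
)

```text
clock: 5.4
eef_pos: [466.5, 288.3, 44.4]
tcp_rot: [3.136, 0.0, 2.111]
contact_force: [3.0, 2.1, -2.0]
opening: -0.002
grasp_force: 1.7
```

```bash
python3 lev.py .56 .66 .76 .86 .96
```

```text
t 5.4 vise pos [  0.4 124.3] 44.4 yaw_v 2.031 F [ 3.   2.1 -2. ]
[-10.662, 120.666, 39.0, 2.131] dp [ 0.04 -0.29  0.13] rot [ 0.05  0.   -0.95]
[-17.513, 118.255, 39.0, 2.231] dp [ 0.06 -0.47  0.13] rot [ 0.05  0.01 -1.91]
[-24.09, 115.172, 39.0, 2.331] dp [ 0.07 -0.65  0.13] rot [ 0.05  0.01 -2.86]
[-30.326, 111.449, 39.0, 2.431] dp [ 0.05 -0.83  0.13] rot [ 0.05  0.01 -3.82]
[-36.16, 107.121, 39.0, 2.531] dp [ 0.02 -1.01  0.13] rot [ 0.05  0.01 -4.77]
```

>>> play_rows(
  dp=[
    [0.04,-0.28,0.1],
    [0.06,-0.46,0.1],
    [0.07,-0.64,0.1],
    [0.05,-0.82,0.1],
    [0.02,-1.0,0.1],
  ],
  rot=[
    [0,0,-1],
    [0,0,-1.9],
    [0,0,-2.9],
    [0,0,-3.8],
    [0,0,-4.8],
  ],
)

```text
clock: 5.82
eef_pos: [432.5, 269.5, 41.4]
tcp_rot: [3.134, 0.003, 2.613]
contact_force: [-1.0, 4.6, 10.2]
opening: 0.002
grasp_force: 7.7
```

```bash
python3 lev.py 1.02 1.08 1.14 1.2 1.26; python3 bar.py
```

```text
t 5.82 vise pos [-35.1 108.3] 41.4 yaw_v 2.533 F [-1.   4.6 10.2]
[-39.442, 104.252, 39.0, 2.591] dp [ 0.03 -0.15  0.06] rot [ 0.07  0.03 -0.56]
[-42.546, 101.191, 39.0, 2.651] dp [ 0.05 -0.25  0.06] rot [ 0.07  0.03 -1.13]
[-45.461, 97.95, 39.0, 2.711] dp [ 0.06 -0.36  0.06] rot [ 0.07  0.03 -1.7 ]
[-48.177, 94.54, 39.0, 2.771] dp [ 0.07 -0.47  0.06] rot [ 0.06  0.04 -2.28]
[-50.683, 90.973, 39.0, 2.831] dp [ 0.07 -0.58  0.06] rot [ 0.06  0.04 -2.85]

bar x -47.7 38.6 y -10.4 5.6
```

>>> play_rows(
  dp=[
    [0.03,-0.15,0],
    [0.05,-0.25,0],
    [0.06,-0.36,0],
    [0.07,-0.47,0],
    [0.07,-0.58,0],
  ],
  rot=[
    [0,0,-0.6],
    [0,0,-1.1],
    [0,0,-1.7],
    [0,0,-2.3],
    [0,0,-2.8],
  ],
)

```text
clock: 6.28
eef_pos: [418.2, 250.8, 41.3]
tcp_rot: [3.136, 0.005, 2.904]
contact_force: [-1.4, 5.7, 13.6]
opening: 0.001
grasp_force: 7.1
```

```bash
python3 lev.py 1.3 1.35 1.4 1.45 1.5 1.55 1.57; python3 bar.py
```

```text
t 6.28 vise pos [-50.8  90.8] 41.3 yaw_v 2.824 F [-1.4  5.7 13.6]
[-52.233, 88.514, 39.0, 2.871] dp [ 0.02 -0.06  0.06] rot [ 0.05  0.04 -0.44]
[-54.03, 85.357, 39.0, 2.921] dp [ 0.03 -0.15  0.06] rot [ 0.05  0.05 -0.92]
[-55.667, 82.114, 39.0, 2.971] dp [ 0.05 -0.24  0.06] rot [ 0.05  0.05 -1.4 ]
[-57.14, 78.793, 39.0, 3.021] dp [ 0.06 -0.33  0.06] rot [ 0.05  0.05 -1.88]
[-58.445, 75.403, 39.0, 3.071] dp [ 0.06 -0.42  0.06] rot [ 0.05  0.05 -2.35]
[-59.579, 71.951, 39.0, 3.121] dp [ 0.06 -0.52  0.06] rot [ 0.05  0.05 -2.83]
[-59.984, 70.556, 39.0, 3.141] dp [ 0.06 -0.55  0.06] rot [ 0.05  0.05 -3.02]

bar x -47.7 38.4 y -10.4 5.6
```

>>> play_rows(
  dp=[
    [0.03,-0.12,0],
    [0.05,-0.24,0],
    [0.06,-0.36,0],
    [0.06,-0.48,0],
    [0.06,-0.56,0],
  ],
  rot=[
    [0,0,-0.7],
    [0,0,-1.3],
    [0,0,-2],
    [0,0,-2.6],
    [0,0,-3],
  ],
)

```text
clock: 6.75
eef_pos: [410.3, 229.2, 41.3]
tcp_rot: [3.138, 0.005, -3.065]
contact_force: [-3.2, 5.2, 15.2]
opening: 0.001
grasp_force: 9.0
```

```bash
python3 lev.py 1.57; python3 bar.py
python3 - <<'E'
from rig import optics
from h import *
f=optics.grab_frame("scene");a=cv2.resize(f["color"][140:300,170:320],None,fx=3,fy=3,interpolation=2)
cv2.imwrite("pics/c3.png",a[:,:,::-1])
E
```

```text
t 6.75 vise pos [-60.5  69.9] 41.3 yaw_v -3.145 F [-3.2  5.2 15.2]
[-59.984, 70.556, 39.0, 3.141] dp [-0.01  0.02  0.06] rot [ 0.03  0.05 -0.02]

bar x -43.4 38.4 y -10.4 2.8
```

View pics/c3.png

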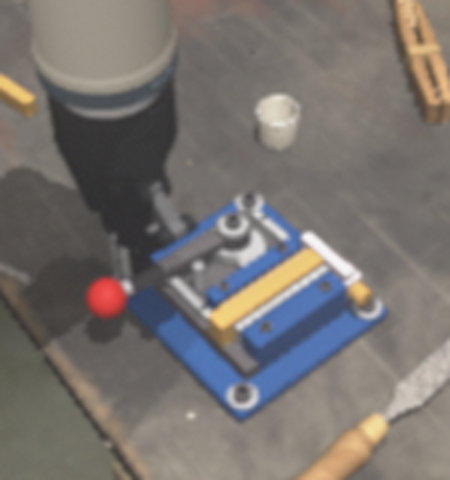

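The arm now lies almost along the jaws, with the knob at (107,298) and the bar still at the stop. I'll press on until the lever's stop is felt.

>>> play_rows(
  dp=[
    [0,-0.05,0],
    [0,-0.1,0],
    [0,-0.1,0],
  ],
  rot=[
    [0,0,0],
    [0,0,0],
    [0,0,0],
  ],
)

```text
clock: 7.1
eef_pos: [410.4, 225.2, 41.3]
tcp_rot: [3.138, 0.005, -3.068]
contact_force: [-4.8, 3.4, 16.6]
opening: 0.001
grasp_force: 8.6
```

>>> play_rows(
  dp=[
    [0,-0.05,0],
    [0,-0.1,0],
    [0,-0.1,0],
  ],
  rot=[
    [0,0,0],
    [0,0,0],
    [0,0,0],
  ],
)

```text
clock: 7.35
eef_pos: [410.8, 221.4, 41.3]
tcp_rot: [3.138, 0.005, -3.068]
contact_force: [-4.3, 5.8, 17.0]
opening: 0.002
grasp_force: 9.6
```

```bash
cat > knob.py <<'E'
from rig import optics
from h import *
a=.08;o=np.array([476.1,164.4]);R=np.array([[np.cos(a),-np.sin(a)],[np.sin(a),np.cos(a)]])
for n in("scene","top"):
    f=optics.grab_frame(n)
    for box in [(170,140,330,290)]:
        k,cs=blobs(f,(0,160,90),(6,255,255),box,10)
        for c in cs[:1]:
            (u,v),rad=cv2.minEnclosingCircle(c);d=R.T@(ray(f,(u,v),43)[:2]-o)-[10,51];print(n,(u,v),d.round(1),np.hypot(*d).round(1),"lever",np.arctan2(d[1],d[0])%6.283-np.pi/2)
E
python3 knob.py; python3 go.py; python3 bar.py
```

```text
scene (207.5, 241.5) [-99.5  -1.1] 99.5 lever 1.5817639374324113
t 7.45 vise pos [-60.6  62. ] 41.3 yaw_v -3.148 F [-4.3  4.4 17.5]
bar x -18.5 38.4 y -9.9 3.3
```

>>> play_rows(
  dp=[
    [0,-0.05,0],
    [0,-0.08,0],
    [0,-0.08,0],
  ],
  rot=[
    [0,0,0],
    [0,0,0],
    [0,0,0],
  ],
)

```text
clock: 7.75
eef_pos: [411.0, 220.7, 41.3]
tcp_rot: [3.134, 0.006, -3.071]
contact_force: [-11.4, 25.9, 11.5]
opening: 0.0
grasp_force: 19.6
```

Force jumped to 26 N with no motion, so the lever is at its stop. Now I'll back off along +y, lift clear and check.

>>> play_rows(
  dp=[
    [0,0.3,0],
    [0,0.7,0],
    [0,0.9,-0.5],
    [0,0.9,-1.4],
    [0,0.9,-2.2],
  ],
  rot=[
    [0,0,0],
    [0,0,0],
    [0,0,0],
    [0,0,0],
    [0,0,0],
  ],
)

```text
clock: 8.17
eef_pos: [406.4, 252.9, 128.9]
tcp_rot: [3.141, 0.001, -3.067]
contact_force: [1.2, 1.0, -0.1]
opening: -0.001
grasp_force: 0.0
```

>>> play_rows(
  dp=[
    [0,0.7,-0.5],
    [0,1.4,-1],
    [0,2.1,-1],
    [0,2.5,-1],
    [0,2.5,-1],
  ],
  rot=[
    [0,0,0],
    [0,0,0],
    [0,0,0],
    [0,0,0],
    [0,0,0],
  ],
)

```text
clock: 8.58
eef_pos: [399.3, 355.0, 168.0]
tcp_rot: [3.139, 0.003, -3.065]
contact_force: [-0.2, 0.2, -0.6]
opening: -0.0
grasp_force: 0.0
```

```bash
python3 knob.py; python3 bar.py; python3 go.py
python3 - <<'E'
from rig import optics
import cv2,numpy as np
f=optics.grab_frame("scene");g=optics.grab_frame("top")
a=cv2.resize(f["color"][140:300,170:320],None,fx=2.5,fy=2.5,interpolation=2);b=cv2.resize(g["color"][140:300,180:340],None,fx=2.5,fy=2.5,interpolation=2)
cv2.imwrite("pics/c4.png",np.hstack([a,b])[:,:,::-1])
E
```

```text
scene (200.5, 231.5) [-95.5  28.9] 99.8 lever 1.276433177351323
top (255.9583282470703, 251.0) [-97.2  29.9] 101.7 lever 1.2722171379484615
bar x -47.7 38.4 y -10.4 5.6
t 8.73 vise pos [-62.6 192.2] 166.1 yaw_v -3.147 F [-0.  -1.3  0.4]
```

View pics/c4.png

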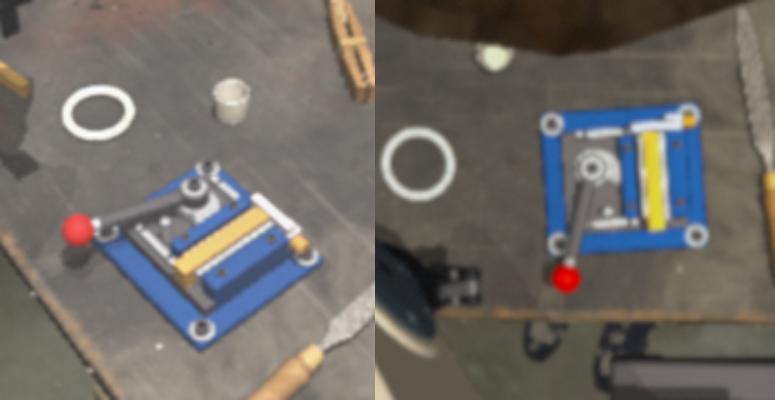

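The lever is back at 1.27. While pushing, Fz was 17 N: the stepped fingertip rested on the arm's top and dragged it back on retreat. The bar is still at the stop and the bystanders are untouched. I'll push again with the tip deeper (z ≈ 29), touching only the side.

```bash
sed -i 's/r,d=70,19.5/r,d=70,D/; s/, 39, /, 29, /; s/^args=\[\]/args=[];D=float(sys.argv.pop(1))/' lev.py; python3 go.py -47 104 80 2.85; python3 lev.py 33 1.27
```

```text
t 8.83 vise pos [-62.4 191.8] 166.0 yaw_v -3.148 F [ 1.1 -0.3 -0.4]
[-47.0, 104.0, 80.0, 2.85] dp [-0.4  -2.19  2.15] rot [-0.01 -0.01  2.72]
t 8.83 vise pos [-62.4 191.8] 166.0 yaw_v -3.148 F [ 1.1 -0.3 -0.4]
[-47.08, 103.258, 29.0, 2.841] dp [-0.4  -2.21  3.43] rot [-0.01 -0.01  2.81]
```

>>> play_rows(
  dp=[
    [-0.1,-0.6,0.4],
    [-0.2,-1.2,0.9],
    [-0.4,-1.8,1.5],
    [-0.4,-2.1,2.0],
    [-0.4,-2.1,2.0],
  ],
  rot=[
    [0,0,0.9],
    [0,0,1.8],
    [0,0,2.7],
    [0,0,2.8],
    [0,0,2.8],
  ],
)

```text
clock: 9.25
eef_pos: [418.6, 264.9, 83.0]
tcp_rot: [-3.136, -0.005, 2.919]
contact_force: [-1.1, -0.5, -0.3]
opening: -0.001
grasp_force: 0.0
```

```bash
python3 lev.py 33 1.27
```

```text
t 9.25 vise pos [-49.3 104.7] 83.0 yaw_v 2.839 F [-1.1 -0.5 -0.3]
[-47.08, 103.258, 29.0, 2.841] dp [-0.07 -0.01  1.35] rot [-0.05 -0.05 -0.02]
```

>>> play_rows(
  dp=[
    [-0.05,0,0.5],
    [-0.05,0,1.0],
    [-0.05,0,1.35],
    [-0.05,0,1.35],
  ],
  rot=[
    [0,0,0],
    [0,0,0],
    [0,0,0],
    [0,0,0],
  ],
)

```text
clock: 9.58
eef_pos: [421.8, 268.2, 31.0]
tcp_rot: [-3.139, -0.003, 2.923]
contact_force: [-1.6, -0.4, -0.4]
opening: 0.004
grasp_force: 0.0
```

```bash
python3 knob.py; python3 lev.py 20 1.25 1.3 1.35 1.4 1.45 1.5 1.55 1.571
```

```text
scene (200.7857208251953, 231.5) [-95.   28.6] 99.2 lever 1.2787999481100352
t 9.68 vise pos [-44.6 108.6] 32.9 yaw_v 2.843 F [0.4 0.  0.6]
[-50.122, 92.052, 29.0, 2.821] dp [ 0.01 -0.44  0.1 ] rot [-0.   -0.    0.21]
[-52.099, 88.996, 29.0, 2.871] dp [ 0.04 -0.52  0.1 ] rot [-0.   -0.   -0.27]
[-53.921, 85.845, 29.0, 2.921] dp [ 0.06 -0.61  0.1 ] rot [-0.   -0.   -0.75]
[-55.582, 82.607, 29.0, 2.971] dp [ 0.07 -0.7   0.1 ] rot [-0.   -0.   -1.22]
[-57.08, 79.289, 29.0, 3.021] dp [ 0.08 -0.79  0.1 ] rot [-0.  -0.  -1.7]
[-58.41, 75.902, 29.0, 3.071] dp [ 0.09 -0.88  0.1 ] rot [-0.   -0.   -2.18]
[-59.569, 72.451, 29.0, 3.121] dp [ 0.09 -0.97  0.1 ] rot [-0.   -0.   -2.66]
[-60.004, 70.986, 29.0, 3.142] dp [ 0.09 -1.01  0.1 ] rot [-0.   -0.   -2.86]
```

>>> play_rows(
  dp=[
    [0.01,-0.2,0.1],
    [0.01,-0.42,0.1],
    [0.04,-0.52,0.1],
    [0.06,-0.61,0.1],
    [0.07,-0.7,0.1],
  ],
  rot=[
    [0,0,0],
    [0,0,0],
    [0,0,-0.3],
    [0,0,-0.8],
    [0,0,-1.2],
  ],
)

```text
clock: 10.1
eef_pos: [414.1, 242.1, 29.2]
tcp_rot: [3.14, 0.001, 3.05]
contact_force: [-1.6, 3.7, -3.3]
opening: 0.001
grasp_force: 2.3
```

```bash
python3 knob.py; python3 lev.py 19 1.45 1.5 1.55 1.571
```

```text
scene (202.68182373046875, 235.31817626953125) [-97.8  18. ] 99.4 lever 1.389103175215301
t 10.2 vise pos [-55.7  82. ] 29.2 yaw_v 2.969 F [ 0.2 -0.   0.2]
[-57.2, 78.297, 29.0, 3.021] dp [ 0.02 -0.1   0.  ] rot [ 0.    0.01 -0.5 ]
[-58.481, 74.904, 29.0, 3.071] dp [ 0.04 -0.19  0.  ] rot [ 0.    0.01 -0.98]
[-59.59, 71.452, 29.0, 3.121] dp [ 0.05 -0.28  0.  ] rot [ 0.    0.01 -1.45]
[-60.004, 69.986, 29.0, 3.142] dp [ 0.05 -0.31  0.  ] rot [ 0.    0.01 -1.65]
```

Fz is now clean. Carrying on to the stop.

>>> play_rows(
  dp=[
    [0.02,-0.1,0],
    [0.04,-0.19,0],
    [0.05,-0.28,0],
    [0.05,-0.33,0],
    [0.05,-0.35,0],
  ],
  rot=[
    [0,0,-0.5],
    [0,0,-1],
    [0,0,-1.4],
    [0,0,-1.6],
    [0,0,-1.6],
  ],
)

```text
clock: 10.62
eef_pos: [410.8, 228.6, 29.2]
tcp_rot: [3.141, 0.0, -3.068]
contact_force: [-3.2, 5.4, 1.6]
opening: -0.0
grasp_force: 2.9
```

>>> play_rows(
  dp=[
    [0,-0.03,0],
    [0,-0.05,0],
    [0,-0.05,0],
  ],
  rot=[
    [0,0,0],
    [0,0,0],
    [0,0,0],
  ],
)

```text
clock: 10.87
eef_pos: [410.9, 228.2, 29.2]
tcp_rot: [3.138, 0.001, -3.071]
contact_force: [-6.9, 15.9, -0.3]
opening: -0.001
grasp_force: 8.5
```

```bash
python3 knob.py; python3 lev.py 19 1.571
```

```text
scene (207.61764526367188, 241.61764526367188) [-99.5  -1.5] 99.5 lever 1.5857031380689044
t 10.97 vise pos [-59.9  68.8] 29.2 yaw_v -3.151 F [-6.3 16.1  0.7]
[-60.004, 69.986, 29.0, 3.142] dp [0.   0.03 0.01] rot [ 0.03  0.01 -0.09]
```

>>> play_rows(
  dp=[
    [0,-0.02,0],
    [0,-0.03,0],
    [0,-0.03,0],
  ],
  rot=[
    [0,0,0],
    [0,0,0],
    [0,0,0],
  ],
)

```text
clock: 11.22
eef_pos: [411.0, 228.0, 29.3]
tcp_rot: [3.137, 0.001, -3.071]
contact_force: [-9.1, 24.0, -1.3]
opening: -0.0
grasp_force: 12.5
```

>>> play_rows(
  dp=[
    [0,0.2,0],
    [0,0.5,0],
    [0,0.9,0],
    [0,1.2,-0.5],
    [0,1.4,-1.2],
  ],
  rot=[
    [0,0,0],
    [0,0,0],
    [0,0,0],
    [0,0,0],
    [0,0,0],
  ],
)

```text
clock: 11.63
eef_pos: [405.5, 281.4, 75.6]
tcp_rot: [-3.139, -0.003, -3.068]
contact_force: [-0.3, 0.3, -0.2]
opening: 0.0
grasp_force: 0.0
```

>>> play_rows(
  dp=[
    [0,0.5,-0.8],
    [0,1.0,-1.6],
    [0,1.8,-2.0],
    [0,2.3,-2.0],
    [0,2.3,-2.0],
  ],
  rot=[
    [0,0,0],
    [0,0,0],
    [0,0,0],
    [0,0,0],
    [0,0,0],
  ],
)

```text
clock: 12.05
eef_pos: [401.0, 377.2, 158.8]
tcp_rot: [3.138, 0.004, -3.066]
contact_force: [-0.3, -0.3, -0.2]
opening: 0.002
grasp_force: 0.0
```

```bash
python3 knob.py; python3 bar.py; python3 go.py
python3 - <<'E'
from rig import optics
import cv2,numpy as np
f=optics.grab_frame("scene");g=optics.grab_frame("top")
a=cv2.resize(f["color"][140:300,170:320],None,fx=2.5,fy=2.5,interpolation=2);b=cv2.resize(g["color"][140:300,180:340],None,fx=2.5,fy=2.5,interpolation=2)
cv2.imwrite("pics/c5.png",np.hstack([a,b])[:,:,::-1])
E
```

```text
scene (207.5, 241.5) [-99.5  -1.1] 99.5 lever 1.5817639374324113
top (269.29730224609375, 251.94595336914062) [-1.013e+02  1.000e-01] 101.3 lever 1.5702626732323641
bar x -47.7 38.4 y -10.4 5.6
t 12.2 vise pos [-59.7 213.4] 156.1 yaw_v -3.147 F [ 0.2 -1.   0.3]
```

View pics/c5.png

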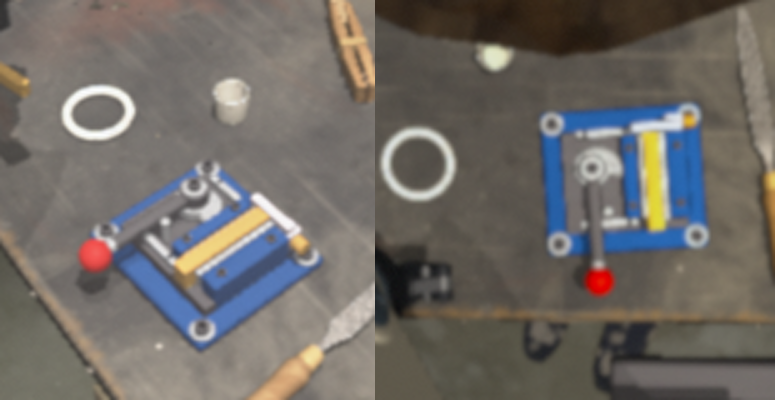

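The lever stays at 1.57 with the arm clear. The bar is against the stop plate and clamped, with its far end at top crop (652,133). The bangle, cup and file are where they were.

```bash
python3 -c "
from rig import r
print(r.sign_off())"
```

```text
the job is handed in; nothing more can be done
None
```

The job is handed in: the bar rests against the work stop, and the cam lever is at its stop (1.57 rad) and stays there, so the jaws clamp the bar; my first lever push was dragged back as I let go, so I pushed it a second time, and the file, cup and bangle were not touched.

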